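# Fit the spacer rings and hold the spinner's guard half open

## Task

Set up the bench spinner for a check: thread the wide blue ring and then the narrow brass ring down the spindle, each fully home, the brass one flat on the blue one. Then bring the clear guard forward by its black bar and hold it 45 degrees open (45 degrees above its shut, level position) so that a colleague can look at the stack; it would fall shut by itself, so do not let it drop, and finish while still holding it there, steady. Leave the other things on the worktop where they are.

Things in the scene. Friction and masses are not known exactly. Their poses are not given: they have to be found in the camera images.
- spinner: White bench spinner, 180 mm wide, fixed. Origin on its underside, z up; its front faces its own -x, which points roughly to the left of the robot, y is parallel to the hinge line. Housing 38 mm high (x from -85 to 105 mm); on it an aluminium turntable disc 116 mm across, centred at x = -20 mm, top 43 mm above the worktop. Grey rear housing from x = 71 to 105 mm, up to 86 mm, with hinge ears up to 108 mm.
- spindle_seat (a point): Centre of the turntable's top, at the foot of the spindle. The spindle is a steel post 16 mm in diameter that rises 55 mm from here; its top 12 mm taper to 6 mm. Same axes as the spinner.
- guard_hinge (a point): Middle of the guard's hinge axis (100 mm above the worktop, 80 mm behind the spinner's origin, 100 mm behind the spindle). The axis runs along the spinner's y.
- guard_bar (a point): Middle of the guard's black round bar, 10 mm thick, 116 mm long, parallel to the hinge axis and 190 mm from it. It stands 32 mm clear of the guard's blue front edge, carried by an arm at each end, so that a finger passes between bar and edge (free over the middle 100 mm). With the guard open, the bar is its upper edge. The round bar can turn between gripping fingers.
- guard (a joint): Angle of the clear guard (220 g, panel 150x156 mm with blue frame and 30 mm clear cheeks under its sides; reaches from hinge to bar). 0 = shut, level, pointing to the spinner's front; grows as it opens upward. It stops at 1.85 rad, leaning back, where it rests at the start; brought forward past about 1.5 rad it falls shut freely. With angle a the bar is 190 mm x cos(a) before the hinge axis and 190 mm x sin(a) above it. The wanted angle is 45 degrees = 0.785 rad.
- wide_ring_mid (a point): Centre of the wide blue metal ring: outside 60 mm, bore 20 mm, 20 mm tall, about 90 g, lying flat; the point is half-way up on its axis. Goes on the spindle first; its centre is then 10 mm above the turntable.
- narrow_ring_mid (a point): Centre of the narrow brass ring: outside 44 mm, bore 20 mm, 18 mm tall, about 100 g, lying flat; the point is half-way up on its axis. Goes on second; its centre is then 29 mm above the turntable.
- buffer_0: white round bottle with a red cap, 43 mm wide, 99 mm tall, standing by; origin under its centre. Not part of the job.
- buffer_2: white round bottle with a blue cap, 43 mm wide, 99 mm tall, standing by; origin under its centre. Not part of the job.
- beaker_100: clear glass beaker, 68 mm wide, 87 mm tall, standing by; origin under its centre. Not part of the job.
- cell_box: grey box with a clear top, 65x97x36 mm, standing by; origin under its centre. Not part of the job.
- vial_0: small clear vial with a black cap, 22 mm wide, 58 mm tall, standing by; origin under its centre. Not part of the job.
- vial_2: small clear vial with a blue cap, 22 mm wide, 58 mm tall, standing by; origin under its centre. Not part of the job.
- label_tape: flat roll of cream tape, 88 mm wide, 18 mm tall, standing by; origin under its centre. Not part of the job.
- crucible: small white porcelain crucible, 39 mm wide, 30 mm tall, standing by; origin under its centre. Not part of the job.
Not all that is in view belongs to the job. Of the things that look like the part that bears narrow_ring_mid, take the one that is farthest from the robot's base at the start.

How it is judged:
On the way, in this order (a step that is already met when the one before it is completed fails the run):
1. the wide blue ring is fully home on the spindle, the brass ring not yet on it (horizontal distance between wide_ring_mid and spindle_seat below 0.004 m and z of wide_ring_mid in the frame of spindle_seat between 0.0075 and 0.0125 m and (angle between wide_ring_mid's own z axis and vertical below 0.08 rad or angle between wide_ring_mid's own z axis and vertical above 3.06 rad) and horizontal distance between narrow_ring_mid and spindle_seat above 0.03 m), for 0.2 s.
2. the narrow brass ring is home on top of the blue one, the guard still open (horizontal distance between each of wide_ring_mid, narrow_ring_mid and spindle_seat below 0.004 m and z of wide_ring_mid in the frame of spindle_seat between 0.0075 and 0.0125 m and (angle between wide_ring_mid's own z axis and vertical below 0.08 rad or angle between wide_ring_mid's own z axis and vertical above 3.06 rad) and z of narrow_ring_mid in the frame of spindle_seat between 0.0265 and 0.0315 m and (angle between narrow_ring_mid's own z axis and vertical below 0.08 rad or angle between narrow_ring_mid's own z axis and vertical above 3.06 rad) and value of joint guard above 1.4 rad), for 0.2 s.
At the end, for the whole second after the job is handed in: Both rings are on the spindle and home, blue below brass (centres within 4 mm of the spindle axis, heights within 2.5 mm, flat within 0.08 rad), and the fingers, in contact with the guard, hold it still (under 0.05 rad/s) at 45 degrees, within 7 degrees (0.665 to 0.905 rad) (horizontal distance between each of wide_ring_mid, narrow_ring_mid and spindle_seat below 0.004 m and z of wide_ring_mid in the frame of spindle_seat between 0.0075 and 0.0125 m and (angle between wide_ring_mid's own z axis and vertical below 0.08 rad or angle between wide_ring_mid's own z axis and vertical above 3.06 rad) and z of narrow_ring_mid in the frame of spindle_seat between 0.0265 and 0.0315 m and (angle between narrow_ring_mid's own z axis and vertical below 0.08 rad or angle between narrow_ring_mid's own z axis and vertical above 3.06 rad) and value of joint guard between 0.665 and 0.905 rad and velocity of joint guard between -0.05 and 0.05 rad/s and contact force between the fingers and spinner above 0.3 N); the arm keeps its last pose, push and grip.
It fails at once if the guard drops nearly shut (under 0.4 rad, 23 degrees) (value of joint guard below 0.4 rad).
It fails at once if a bystander is moved by more than 25 mm (distance of any of buffer_0, buffer_2, beaker_100, cell_box, vial_0, vial_2, label_tape, crucible from where it was at the start of the episode above 0.025 m).
It also fails if it takes over 67 s, if anything falls off the work surface, if the arm or the gripper's body presses on something with over 40 N, if the wrist force passes 120 N, or if a joint passes its speed limit or range.

## Robot

A 7-joint arm with a two-finger parallel gripper is mounted at the origin on a cart in front of the work surface, level with it; the furniture and walls round the work are solid. World frame = base frame: x ahead of the robot, y to its left, z up, the work surface at z = 0. Lengths are in m, angles in rad, forces in N, time in s.
With the tool pointing down it reaches from about 0.425 to 0.925 m from the base axis. Payload 6.8 kg.
Tool frame: the origin (TCP) lies midway between the tips of the shut fingers; the grasp point (between the pads) lies 19 mm behind it; z points along the fingers, y is the line along which they close (so a half turn about z gives the same grasp; the last joint's range is limited). The gripper opens to 85 mm and grips with 20 to 120 N. Pads are 22 mm wide; open, the fingers measure 114 mm over their backs; the gripper's body (76 mm by 85 mm) begins 54 mm behind the grasp point. The pads swing forward as they close: fully open they stand 13 mm farther back than shut.
Start: joints at [1.101, 0.477, 0.022, 1.555, -0.011, 1.109, -0.083], TCP at [0.239, -0.631, 0.231] pointing down, gripper open.
Joint ranges: [-2.96, 2.96], [-0.34, 2.1], [-1.41, 1.46], [0.24, 2.44], [-1.37, 4.51], [0.17, 1.92], [-2.96, 2.96]. Speed limits (rad/s): [2.39, 2.39, 3.14, 3.14, 3.14, 3.14, 3.14].

## Interface

Orientations are given as a unit quaternion [w, x, y, z].
In Python, from station import bot gives the robot as it stands.
- The arm moves only by the tool jog_arm, never from a script. Its argument "rows" is a list of rows, each an object of numbers: "fingers": the finger opening in mm, from 0 to 85.4; "x", "y", "z": the shift along the tool's x, y, z in mm; "ax", "ay", "az": the turn, a rotation vector about the tool's x, y, z in degrees. A call has exactly 8 rows; each row shifts and turns the commanded pose from where the row before left it, along the tool's axes as they then stand; what a row does not reach is not made up. A row lasts 1/10 s, in which the tool goes at most 50 mm and 8.59 degrees, less where a joint would pass 70% of its speed; a pose out of reach is approached as far as the arm can. A call with a gripper value outside its range is refused whole. The fingers move at their own pace and stop on an object; "force" is the grip in N (left out, the last holds). Time passes only in rows, so rows that do not move let the fingers close, or fill a call up. It gives the time, the measured TCP pose, the force, the opening and the grip force at its end, in the units of the state.
- bot.get_obs(): the state, without advancing time (a new reading comes with each control period).
- bot.read_camera(name): name is "scene" or "top"; returns a dict with "pixels" (420x560x3 uint8, red, green, blue), "vertical_fov" (degrees; the focal length in pixels is half the picture's height over the tangent of half this angle, whatever the lens; pixels are square), "cx", "cy" (the principal point, pixels), "dist_coeffs" ([k1, k2, p1, p2, k3] as OpenCV has them; the pictures are not rectified), "world_from_camera" (4x4, takes a point from camera to world coordinates). Camera axes: x right, y down, z forward; pixel columns grow to the right and rows downward; lengths in m; the calibration is good to about 2 mm. A picture is of the moment at which its call begins. There is no depth.
- bot.hand_in(): hands the job in; it is judged then, once.
The state is a dict: "t": time; "q": joint angles; "joint_vel": joint speeds; "joint_torque": joint torques, N m; "eef_pos": TCP position; "tool_rot": TCP orientation; "contact_force": force on the tool from outside, world axes, zero at the start; "torque": the same for the moment, N m; "gripper_width": opening from 0.0 (shut) to 1.0 (fully open); "grasp_force": force on a finger pad.
Only numpy, scipy, OpenCV 4.12 (cv2) and the standard library are available. Lean on these libraries where they do the work, as an engineer would, in place of code of your own. Each camera call takes 0.05 s, during which the arm holds its last target. There are 200 camera calls.

## Working session

There is one attempt and no reset: what is moved stays moved. The work goes in short steps, Python scripts to look and compute and a tool call to move; the robot and the scene stay as the last step left them, time stands still between calls to the robot, and variables do not carry over. Pictures are saved under pics/ and viewed, at most 10 in all, crops included, and the job is handed in when it is done.

Besides the shell and the picture viewer there is one more tool, called by a JSON object that holds its "api" and its "payload", one argument or row to a line. jog_arm: Moves the arm, as the interface text tells. Its arguments: {"type":"object","properties":{"rows":{"type":"array","items":{"type":"object","properties":{"fingers":{"type":"number"},"x":{"type":"number"},"y":{"type":"number"},"z":{"type":"number"},"ax":{"type":"number"},"ay":{"type":"number"},"az":{"type":"number"}}}},"force":{"type":"number"}},"required":["rows"]}

```bash
mkdir -p pics; cat > h.py <<'E'
import numpy as np, cv2
from station import bot
def cam(n):
    c=bot.read_camera(n); f=210/np.tan(np.radians(c["vertical_fov"])/2)
    K=np.array([[f,0,c["cx"]],[0,f,c["cy"]],[0,0,1]]); return c,K,np.array(c["dist_coeffs"],float),np.array(c["world_from_camera"])
def ray(C,uv):
    c,K,d,T=C; p=cv2.undistortPoints(np.array(uv,float).reshape(-1,1,2),K,d).reshape(-1,2)
    return T[:3,3],np.c_[p,np.ones(len(p))]@T[:3,:3].T
def onz(C,uv,z):
    o,r=ray(C,uv); return o+r*((z-o[2])/r[:,2])[:,None]
def proj(C,P):
    c,K,d,T=C; R=T[:3,:3].T; t=-R@T[:3,3]
    return cv2.projectPoints(np.array(P,float).reshape(-1,1,3),cv2.Rodrigues(R)[0],t,K,d)[0].reshape(-1,2)
def save(C,n): cv2.imwrite("pics/"+n,C[0]["pixels"][:,:,::-1])
E
python3 - <<'E'
from h import *
for n in("scene","top"):
    C=cam(n); save(C,n+"0.png"); print(n,C[1][0,0],C[3].round(3).tolist(),C[2])
o=bot.get_obs(); print({k:np.round(v,3).tolist() for k,v in o.items()})
E
```

```text
scene 488.0585649548672 [[-0.78, -0.418, 0.467, -0.008], [-0.626, 0.511, -0.589, 0.712], [0.007, -0.751, -0.66, 0.908], [0.0, 0.0, 0.0, 1.0]] [0.03606715 0.         0.         0.         0.        ]
top 488.37497789107425 [[0.026, -0.997, 0.076, 0.444], [-1.0, -0.026, 0.002, 0.009], [0.0, -0.076, -0.997, 1.585], [0.0, 0.0, 0.0, 1.0]] [0.05189624 0.         0.         0.         0.        ]
{'t': 0.1, 'q': [1.101, 0.478, 0.022, 1.556, -0.012, 1.109, -0.083], 'joint_vel': [0.0, -0.001, -0.001, -0.004, -0.001, -0.001, -0.002], 'joint_torque': [0.004, -59.776, 1.614, -28.196, 0.013, 0.005, -0.0], 'eef_pos': [0.239, -0.631, 0.23], 'tool_rot': [-0.001, 0.984, 0.18, -0.0], 'contact_force': [0.124, -0.135, -0.36], 'torque': [-0.02, -0.048, 0.019], 'grasp_force': 0.0, 'gripper_width': 0.998}
```

View pics/scene0.png

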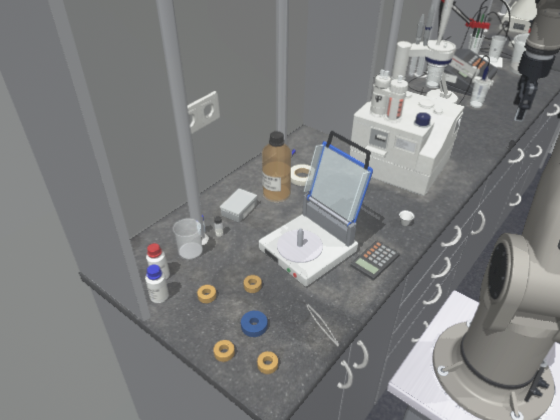

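View pics/top0.png

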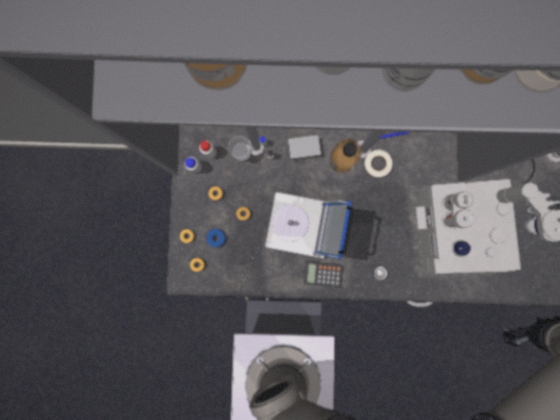

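The scene view shows four brass rings at about (207,293), (252,284), (224,350) and (267,362). The blue ring is at (254,323), the spindle at (300,238) and the bar at about (348,150). In the top view the rings are at (215,193), (243,214), (186,236) and (197,265), the blue ring at (215,238) and the spindle at (292,223). I'll measure these next.

```bash
cat > m.py <<'E'
from h import *
def blobs(C,lo,hi,roi,amin=40):
    hsv=cv2.cvtColor(C[0]["pixels"],cv2.COLOR_RGB2HSV); m=cv2.inRange(hsv,lo,hi)
    k=np.zeros_like(m); x0,y0,x1,y1=roi; k[y0:y1,x0:x1]=1; m*=k
    out=[]
    for c in cv2.findContours(m,cv2.RETR_EXTERNAL,cv2.CHAIN_APPROX_NONE)[0]:
        if len(c)>12 and cv2.contourArea(cv2.convexHull(c))>amin: out.append((cv2.minEnclosingCircle(c)[0],cv2.fitEllipse(cv2.convexHull(c))))
    return out
E
python3 - <<'E'
from m import *
T=cam("top");S=cam("scene")
br=((12,110,110),(28,255,255)); bl=((100,150,40),(125,255,255))
for nm,C,rs,rb in(("top",T,(172,180,262,290),(195,220,240,260)),("scene",S,(180,265,300,385),(230,300,280,345))):
    for l,(lo,hi),roi,z in(("brass",br,rs,.012),("blue",bl,rb,.012)):
        for mc,e in blobs(C,lo,hi,roi):
            p=onz(C,[e[0]],z)[0]; print(nm,l,np.round(e[0],1),np.round(e[1],1),p.round(4),"dist",np.hypot(p[0],p[1]).round(3))
# enlarged crops
a=cv2.resize(T[0]["pixels"][140:300,165:405],None,fx=3.3,fy=3.3,interpolation=cv2.INTER_CUBIC)
cv2.imwrite("pics/tc.png",a[:,:,::-1])
b=cv2.resize(S[0]["pixels"][120:380,190:400],None,fx=2.3,fy=2.3,interpolation=cv2.INTER_CUBIC)
cv2.imwrite("pics/sc.png",b[:,:,::-1])
E
```

```text
top brass [196.9 264.4] [13.3 14.3] [0.3653 0.2826 0.012 ] dist 0.462
top brass [186.6 235.8] [13.5 13.8] [0.4557 0.3193 0.012 ] dist 0.556
top brass [243.  213.3] [13.  13.7] [0.5325 0.1411 0.012 ] dist 0.551
top brass [215.4 192.9] [13.1 14. ] [0.5962 0.2323 0.012 ] dist 0.64
top blue [215.4 237.7] [15.9 16.5] [0.4518 0.2268 0.012 ] dist 0.506
scene brass [267.2 361.8] [19.7 21.5] [0.3641 0.2856 0.012 ] dist 0.463
scene brass [223.6 350. ] [19.2 20.9] [0.4542 0.3221 0.012 ] dist 0.557
scene brass [206.2 293. ] [16.2 18.2] [0.5938 0.2357 0.012 ] dist 0.639
scene brass [252. 283.] [16.3 16.8] [0.5306 0.1444 0.012 ] dist 0.55
```

View pics/tc.png

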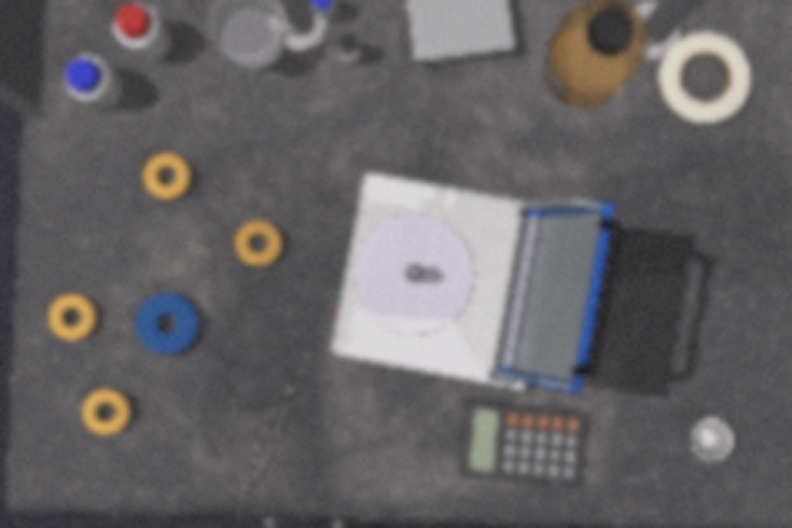

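View pics/sc.png

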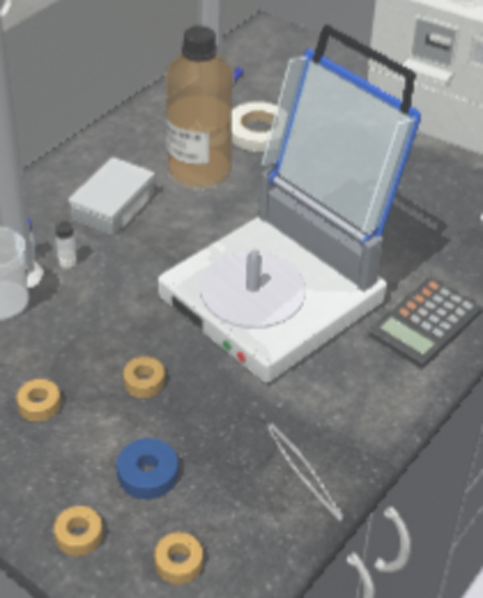

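The brass rings lie at these distances from the base: (215,193) top / (206,293) scene at 0.640 m, (186,236) / (224,350) at 0.556 m, (243,213) / (252,283) at 0.551 m, and (197,264) / (267,362) at 0.462 m. The target is the first one, being the farthest, at about (0.595, 0.234). Both enlarged crops show it as an ordinary brass ring, at (167,176) in the top crop and (38,400) in the scene crop. Next I'll measure the spinner and its yaw.

```bash
python3 - <<'E'
from m import *
T=cam("top");S=cam("scene")
for nm,C,roi,seed in(("top",T,(255,180,330,265),(280,215)),("scene",S,(255,205,365,285),(285,245))):
    x0,y0,x1,y1=roi; hsv=cv2.cvtColor(C[0]["pixels"],cv2.COLOR_RGB2HSV)
    print(nm,"disc hsv",hsv[seed[1],seed[0]],"housing",hsv[200,280] if nm=="top" else hsv[262,305])
    m=cv2.inRange(hsv,(115,12,120),(150,60,255)); k=np.zeros_like(m);k[y0:y1,x0:x1]=1;m*=k
    c=max(cv2.findContours(m,cv2.RETR_EXTERNAL,cv2.CHAIN_APPROX_NONE)[0],key=cv2.contourArea)
    e=cv2.fitEllipse(cv2.convexHull(c)); 
    P=onz(C,cv2.convexHull(c).reshape(-1,2),.043)[:,:2].astype(np.float32)
    (cx,cy),r=cv2.minEnclosingCircle(P); ew=cv2.fitEllipse(P*1000)
    print(nm,"disc",np.round(e[0],1),"world",ew,"mec",cx,cy,r)
# blue ring in scene
    for mc,e in blobs(S,(100,100,30),(125,255,255),(230,300,285,345)): print("blue scene",e,onz(S,[e[0]],.012))
# housing outline top
hsv=cv2.cvtColor(T[0]["pixels"],cv2.COLOR_RGB2HSV)
m=cv2.inRange(hsv,(0,0,165),(180,30,255));k=np.zeros_like(m);k[185:262,255:330]=1;m*=k
c=max(cv2.findContours(m,cv2.RETR_EXTERNAL,cv2.CHAIN_APPROX_NONE)[0],key=cv2.contourArea)
h=cv2.approxPolyDP(cv2.convexHull(c),3,True).reshape(-1,2); print(np.c_[h,onz(T,h,.038).round(4)])
E
```

```text
top disc hsv [136  18 214] housing [170   4 217]
top disc [290.2 221.9] world ((507.7389831542969, -11.303827285766602), (106.91373443603516, 114.7235107421875), 169.76605224609375) mec 0.5063945651054382 -0.011535415425896645 0.05709964036941528
blue scene ((253.6496124267578, 323.14324951171875), (25.58403205871582, 26.593599319458008), 60.711402893066406) [[0.45015934 0.23018781 0.012     ]]
scene disc hsv [125   7 224] housing [100   4 203]Traceback (most recent call last):
  File "<stdin>", line 8, in <module>
cv2.error: OpenCV(4.12.0) /io/opencv/modules/imgproc/src/shapedescr.cpp:361: error: (-201:Incorrect size of input array) There should be at least 5 points to fit the ellipse in function 'fitEllipseNoDirect'
```

```bash
python3 - <<'E'
from m import *
T=cam("top");S=cam("scene")
hsv=cv2.cvtColor(T[0]["pixels"],cv2.COLOR_RGB2HSV)
m=cv2.inRange(hsv,(0,0,165),(180,40,255));k=np.zeros_like(m);k[185:262,255:330]=1;m*=k
c=max(cv2.findContours(m,cv2.RETR_EXTERNAL,cv2.CHAIN_APPROX_NONE)[0],key=cv2.contourArea).reshape(-1,2)
h=cv2.approxPolyDP(cv2.convexHull(c),3,True).reshape(-1,2); print(np.c_[h,onz(T,h,.038).round(4)])
# front edge: leftmost pixel per row
rows=range(198,243); L=np.array([[c[c[:,1]==r][:,0].min()-.5,r] for r in rows]); W=onz(T,L,.038)
f=np.polyfit(W[:,0],W[:,1],1); yaw=np.arctan(f[0]); print("front edge slope deg",np.degrees(yaw))
# spinner -x (front) direction ~ +y, normal to edge
fr=np.array([-np.sin(yaw),np.cos(yaw)]); sp=np.array([.5065,-.0115])
print("front dir",fr,"edge dist to spindle (65 expected)",((W[:,:2]-sp)@fr).mean())
hi=sp-fr*.1; ax=np.array([fr[1],-fr[0]])
a=1.85; 
def bar(a,s): q=hi+fr*.19*np.cos(a)+ax*s; return [*q,.1+.19*np.sin(a)]
P=[[*sp,.098],[*sp,.043]]+[bar(a,s) for s in(-.058,0,.058)]
for C in(T,S): print(proj(C,P).round(1).tolist())
print(P, bar(.785,0))
im=S[0]["pixels"][:,:,::-1].copy()
b=cv2.resize(im[120:270,250:400],None,fx=4,fy=4,interpolation=cv2.INTER_CUBIC)
for p in proj(S,P): cv2.circle(b,tuple(int(v) for v in ((p-[250,120])*4+1.5)),3,(0,0,255),1)
cv2.imwrite("pics/chk.png",b)
E
```

```text
[[ 2.760e+02  1.930e+02  5.984e-01  3.600e-02  3.800e-02]
 [ 3.210e+02  2.010e+02  5.767e-01 -1.076e-01  3.800e-02]
 [ 3.120e+02  2.550e+02  4.053e-01 -8.270e-02  3.800e-02]
 [ 2.660e+02  2.460e+02  4.297e-01  6.290e-02  3.800e-02]]
front edge slope deg -9.330127836719925
front dir [0.16212272 0.9867706 ] edge dist to spindle (65 expected) 0.06360473517582725
[[290.5, 221.5], [290.2, 222.2], [343.9, 250.9], [347.8, 229.4], [351.6, 208.0]]
[[300.2, 227.1], [299.5, 243.1], [368.3, 151.0], [349.5, 140.7], [331.7, 131.0]]
[[np.float64(0.5065), np.float64(-0.0115), 0.098], [np.float64(0.5065), np.float64(-0.0115), 0.043], [np.float64(0.42456593974967066), np.float64(-0.1524433701096083), np.float64(0.282642288565307)], [np.float64(0.481798634773006), np.float64(-0.1618464876971899), np.float64(0.282642288565307)], [np.float64(0.5390313297963414), np.float64(-0.1712496052847715), np.float64(0.282642288565307)]] [np.float64(0.5120776328534877), np.float64(0.02244863002430053), np.float64(0.23429678441001953)]
```

View pics/chk.png

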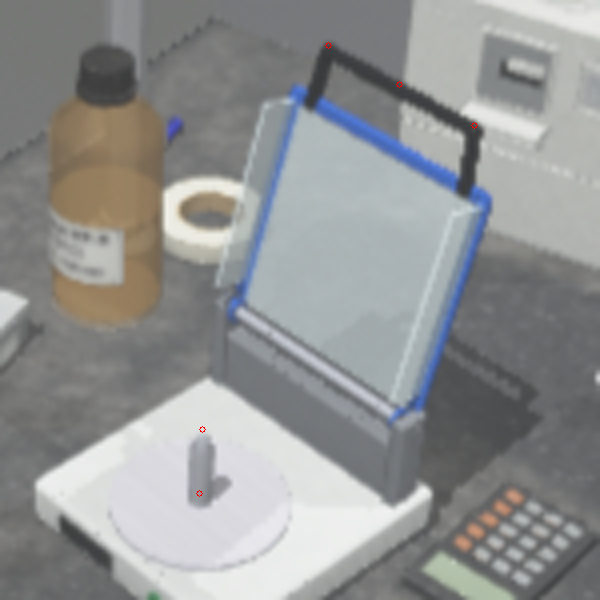

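The overlay confirms the model: the projected bar ends and middle land on the bar at (328,45) and (473,126), and the spindle tip is within about 1.5 px at (202,429). I'll take spindle (0.5055, -0.010), yaw -9.3°, blue ring (0.451, 0.2285) and brass ring (0.595, 0.234). First I raise the tool and turn it so the fingers close along the hinge axis.

{"api": "jog_arm", "payload": {
  "rows": [
    {"fingers":85,"z":-25,"az":-7.5},
    {"z":-25,"az":-7.5},
    {"z":-25,"az":-7.5},
    {"z":-25,"az":-7.5},
    {"z":-25,"az":-7.5},
    {"z":-25,"az":-7.5},
    {"z":-25,"az":-7.5},
    {"z":-10,"az":-7.5}
  ],
  "force": 40
}}

```text
invalid input
```

```bash
cat > d.py <<'E'
import sys; from h import *
from scipy.spatial.transform import Rotation as R
o=bot.get_obs(); q=o["tool_rot"]; r=R.from_quat([q[1],q[2],q[3],q[0]]); M=r.as_matrix(); p=np.array(o["eef_pos"])
print("t",round(o["t"],2),"pos",(p*1000).round(1),"toolx",M[:,0].round(3),"z",M[:,2].round(3),"yaw",np.degrees(np.arctan2(M[1,0],M[0,0])).round(1),"grip",round(o["gripper_width"]*85.4,1),round(o["grasp_force"],1),"F",np.round(o["contact_force"],1),"q",np.round(o["q"],2))
for a in sys.argv[1:]:
    t=np.array(eval(a),float); print(a,"tool shift mm",(M.T@(t-p*1000)).round(1)); p=t/1000
E
python3 d.py [450,-300,430] [451,228.5,430] [451,228.5,0]
```

```text
t 0.4 pos [ 238.9 -631.2  231.2] toolx [ 0.935  0.354 -0.   ] z [-0.  0. -1.] yaw 20.7 grip 85.5 0.0 F [-0.2  0.8  0.5] q [ 1.1   0.48  0.02  1.56 -0.01  1.11 -0.08]
[450,-300,430] tool shift mm [ 314.7 -235.1 -198.8]
[451,228.5,430] tool shift mm [ 1.880e+02 -4.939e+02  1.000e-01]
[451,228.5,0] tool shift mm [0.0e+00 1.0e-01 4.3e+02]
```

{"api": "jog_arm", "payload": {
  "rows": [
    {"fingers":85,"x":0,"y":0,"z":-25,"ax":0,"ay":0,"az":-7.5},
    {"fingers":85,"x":0,"y":0,"z":-25,"ax":0,"ay":0,"az":-7.5},
    {"fingers":85,"x":0,"y":0,"z":-25,"ax":0,"ay":0,"az":-7.5},
    {"fingers":85,"x":0,"y":0,"z":-25,"ax":0,"ay":0,"az":-7.5},
    {"fingers":85,"x":0,"y":0,"z":-25,"ax":0,"ay":0,"az":-7.5},
    {"fingers":85,"x":0,"y":0,"z":-25,"ax":0,"ay":0,"az":-7.5},
    {"fingers":85,"x":0,"y":0,"z":-25,"ax":0,"ay":0,"az":-7.5},
    {"fingers":85,"x":0,"y":0,"z":-25,"ax":0,"ay":0,"az":-7.5}
  ],
  "force": 40
}}

```text
t: 1.2
eef_pos: [0.2388, -0.6312, 0.4324]
tool_rot: [0.0, 0.76, 0.65, -0.0]
contact_force: [-0.7, -0.1, -0.3]
gripper_width: 0.993
grasp_force: 0.0
```

```bash
python3 d.py [430,-300,430] [451,228.5,430] [451,228.5,0]
```

```text
t 1.2 pos [ 238.8 -631.2  432.4] toolx [ 0.156  0.988 -0.   ] z [-0. -0. -1.] yaw 81.0 grip 84.8 0.0 F [-0.7 -0.1 -0.3] q [ 1.23  0.39 -0.17  1.25  0.06  1.51  0.91]
[430,-300,430] tool shift mm [357.  137.3   2.4]
[451,228.5,430] tool shift mm [ 5.253e+02 -6.170e+01 -1.000e-01]
[451,228.5,0] tool shift mm [1.0e-01 0.0e+00 4.3e+02]
```

{"api": "jog_arm", "payload": {
  "rows": [
    {"fingers":85,"x":44.6,"y":17.2,"z":0,"ax":0,"ay":0,"az":0},
    {"fingers":85,"x":44.6,"y":17.2,"z":0,"ax":0,"ay":0,"az":0},
    {"fingers":85,"x":44.6,"y":17.2,"z":0,"ax":0,"ay":0,"az":0},
    {"fingers":85,"x":44.6,"y":17.2,"z":0,"ax":0,"ay":0,"az":0},
    {"fingers":85,"x":44.6,"y":17.2,"z":0,"ax":0,"ay":0,"az":0},
    {"fingers":85,"x":44.6,"y":17.2,"z":0,"ax":0,"ay":0,"az":0},
    {"fingers":85,"x":44.6,"y":17.2,"z":0,"ax":0,"ay":0,"az":0},
    {"fingers":85,"x":44.6,"y":17.2,"z":0,"ax":0,"ay":0,"az":0}
  ]
}}

```text
t: 2.0
eef_pos: [0.4327, -0.2995, 0.4316]
tool_rot: [0.0, 0.762, 0.648, -0.0]
contact_force: [0.7, -0.2, 0.7]
gripper_width: 0.995
grasp_force: 0.0
```

{"api": "jog_arm", "payload": {
  "rows": [
    {"fingers":85,"x":49,"y":-6,"z":0,"ax":0,"ay":0,"az":0},
    {"fingers":85,"x":49,"y":-6,"z":0,"ax":0,"ay":0,"az":0},
    {"fingers":85,"x":49,"y":-6,"z":0,"ax":0,"ay":0,"az":0},
    {"fingers":85,"x":49,"y":-6,"z":0,"ax":0,"ay":0,"az":0},
    {"fingers":85,"x":49,"y":-6,"z":0,"ax":0,"ay":0,"az":0},
    {"fingers":85,"x":49,"y":-6,"z":0,"ax":0,"ay":0,"az":0},
    {"fingers":85,"x":49,"y":-6,"z":10,"ax":0,"ay":0,"az":0},
    {"fingers":85,"x":49,"y":-6,"z":30,"ax":0,"ay":0,"az":0}
  ]
}}

```text
t: 2.8
eef_pos: [0.4484, 0.0894, 0.3973]
tool_rot: [0.002, 0.762, 0.648, 0.002]
contact_force: [0.6, -0.5, -0.6]
gripper_width: 0.995
grasp_force: 0.0
```

```bash
python3 d.py [451,228.5,45]
```

```text
t 2.8 pos [448.4  89.4 397.3] toolx [0.16  0.987 0.001] z [ 0.006  0.    -1.   ] yaw 80.8 grip 85.0 0.0 F [ 0.6 -0.5 -0.6] q [ 0.45  0.03 -0.78  1.77  0.02  1.34 -0.5 ]
[451,228.5,45] tool shift mm [137.3 -21.8 352.4]
```

{"api": "jog_arm", "payload": {
  "rows": [
    {"fingers":85,"x":30,"y":-5,"z":35,"ax":0,"ay":0,"az":0},
    {"fingers":85,"x":30,"y":-5,"z":40,"ax":0,"ay":0,"az":0},
    {"fingers":85,"x":30,"y":-5,"z":40,"ax":0,"ay":0,"az":0},
    {"fingers":85,"x":30,"y":-5,"z":40,"ax":0,"ay":0,"az":0},
    {"fingers":85,"x":17,"y":-2,"z":45,"ax":0,"ay":0,"az":0},
    {"fingers":85,"x":0,"y":0,"z":48,"ax":0,"ay":0,"az":0},
    {"fingers":85,"x":0,"y":0,"z":48,"ax":0,"ay":0,"az":0},
    {"fingers":85,"x":0,"y":0,"z":35,"ax":0,"ay":0,"az":0}
  ]
}}

```text
t: 3.6
eef_pos: [0.447, 0.224, 0.0622]
tool_rot: [-0.0, 0.762, 0.648, -0.001]
contact_force: [0.3, -0.3, -0.5]
gripper_width: 0.995
grasp_force: 0.0
```

```bash
python3 d.py [451,228.5,0]; python3 - <<'E'
from h import *
S=cam("scene"); im=S[0]["pixels"][:,:,::-1]
cv2.imwrite("pics/g1.png",cv2.resize(im[230:400,170:340],None,fx=3,fy=3,interpolation=cv2.INTER_CUBIC))
E
```

```text
t 3.6 pos [447.  224.   62.2] toolx [ 0.161  0.987 -0.001] z [-0.002 -0.001 -1.   ] yaw 80.7 grip 85.0 0.0 F [ 0.3 -0.3 -0.5] q [-0.01  0.54 -0.72  2.06  0.53  0.73 -1.23]
[451,228.5,0] tool shift mm [ 5.2  3.3 62.2]
```

View pics/g1.png

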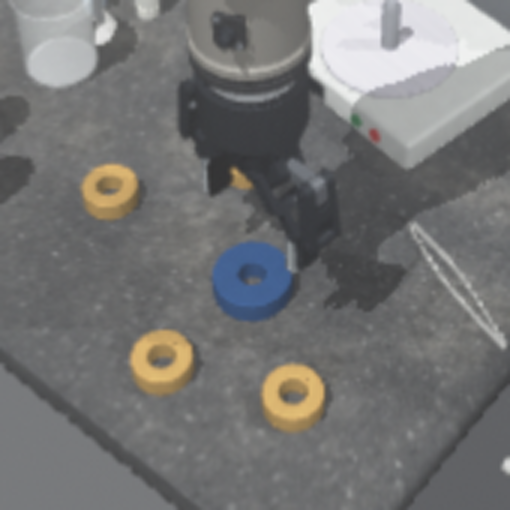

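The picture shows the open gripper just above the blue ring, which is at (252,280), and the neighbouring rings are clear. Now I descend and grip.

{"api": "jog_arm", "payload": {
  "rows": [
    {"fingers":85,"x":5,"y":3,"z":15,"ax":0,"ay":0,"az":0},
    {"fingers":85,"x":0,"y":0,"z":20,"ax":0,"ay":0,"az":0},
    {"fingers":85,"x":0,"y":0,"z":20,"ax":0,"ay":0,"az":0},
    {"fingers":85,"x":0,"y":0,"z":6,"ax":0,"ay":0,"az":0},
    {"fingers":50,"x":0,"y":0,"z":0,"ax":0,"ay":0,"az":0},
    {"fingers":50,"x":0,"y":0,"z":0,"ax":0,"ay":0,"az":0},
    {"fingers":50,"x":0,"y":0,"z":0,"ax":0,"ay":0,"az":0},
    {"fingers":50,"x":0,"y":0,"z":0,"ax":0,"ay":0,"az":0}
  ],
  "force": 40
}}

```text
t: 4.45
eef_pos: [0.4531, 0.2298, 0.0056]
tool_rot: [0.0, 0.762, 0.648, 0.001]
contact_force: [-0.6, -0.9, 6.0]
gripper_width: 0.667
grasp_force: 43.7
```

```bash
python3 d.py
```

```text
t 4.45 pos [453.1 229.8   5.6] toolx [0.161 0.987 0.002] z [ 0.003  0.001 -1.   ] yaw 80.7 grip 57.0 43.7 F [-0.6 -0.9  6. ] q [-0.09  0.63 -0.63  2.07  0.64  0.63 -1.32]
```

{"api": "jog_arm", "payload": {
  "rows": [
    {"fingers":50,"x":0,"y":0,"z":-10,"ax":0,"ay":0,"az":0},
    {"fingers":50,"x":0,"y":0,"z":-25,"ax":0,"ay":0,"az":0},
    {"fingers":50,"x":0,"y":0,"z":-35,"ax":0,"ay":0,"az":0},
    {"fingers":50,"x":0,"y":0,"z":-35,"ax":0,"ay":0,"az":0},
    {"fingers":50,"x":0,"y":0,"z":-35,"ax":0,"ay":0,"az":0},
    {"fingers":50,"x":0,"y":0,"z":-15,"ax":0,"ay":0,"az":0},
    {"fingers":50,"x":0,"y":0,"z":0,"ax":0,"ay":0,"az":0},
    {"fingers":50,"x":0,"y":0,"z":0,"ax":0,"ay":0,"az":0}
  ]
}}

```text
t: 5.25
eef_pos: [0.4515, 0.2283, 0.1582]
tool_rot: [0.0, 0.762, 0.647, -0.001]
contact_force: [-0.3, -0.3, -1.4]
gripper_width: 0.665
grasp_force: 43.8
```

```bash
python3 d.py [505.5,-10,155]; python3 - <<'E'
from m import *
S=cam("scene");im=S[0]["pixels"]
T=cam("top")
for C in(S,T):
  for mc,e in blobs(C,(100,100,30),(125,255,255),(180,180,300,345)): print(e, onz(C,[e[0]],.155).round(4))
cv2.imwrite("pics/g2.png",cv2.resize(im[180:380,180:380,::-1],None,fx=3,fy=3,interpolation=cv2.INTER_CUBIC))
E
```

```text
t 5.25 pos [451.5 228.3 158.2] toolx [ 0.162  0.987 -0.001] z [-0.001 -0.001 -1.   ] yaw 80.7 grip 56.8 43.8 F [-0.3 -0.3 -1.4] q [ 0.08  0.41 -0.82  1.98  0.38  0.91 -1.1 ]
[505.5,-10,155] tool shift mm [-226.4   91.8    3.4]
((248.04344177246094, 278.2088623046875), (19.255046844482422, 26.37380027770996), 160.87355041503906) [[0.4595 0.2304 0.155 ]]
```

View pics/g2.png

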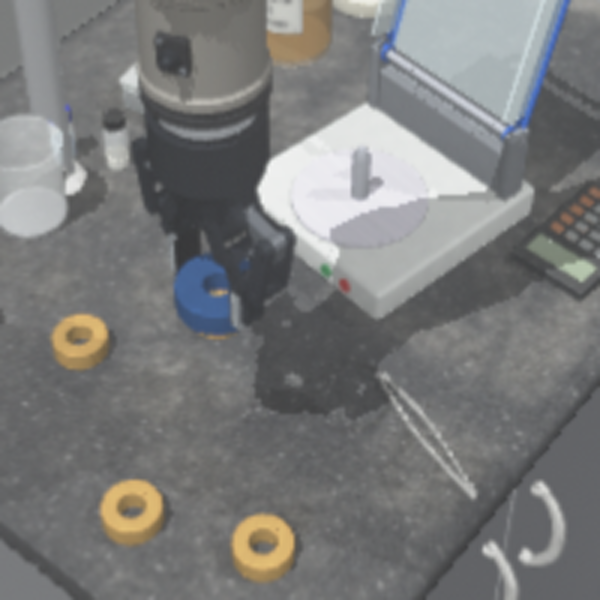

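The picture shows the blue ring held level at (217,295), with the spindle at (361,172) clear. I carry it over the spindle.

{"api": "jog_arm", "payload": {
  "rows": [
    {"fingers":50,"x":-20,"y":8,"z":0,"ax":0,"ay":0,"az":0},
    {"fingers":50,"x":-38,"y":15,"z":0,"ax":0,"ay":0,"az":0},
    {"fingers":50,"x":-44,"y":18,"z":0,"ax":0,"ay":0,"az":0},
    {"fingers":50,"x":-44,"y":18,"z":0,"ax":0,"ay":0,"az":0},
    {"fingers":50,"x":-40,"y":17,"z":0,"ax":0,"ay":0,"az":0},
    {"fingers":50,"x":-25,"y":10,"z":0,"ax":0,"ay":0,"az":0},
    {"fingers":50,"x":-15,"y":6,"z":0,"ax":0,"ay":0,"az":0},
    {"fingers":50,"x":0,"y":0,"z":0,"ax":0,"ay":0,"az":0}
  ]
}}

```text
t: 6.15
eef_pos: [0.5056, -0.0118, 0.1572]
tool_rot: [-0.001, 0.763, 0.646, -0.001]
contact_force: [-0.5, 0.2, -1.1]
gripper_width: 0.664
grasp_force: 43.8
```

```bash
python3 d.py [505.5,-10,118]; python3 - <<'E'
from m import *
S=cam("scene");im=S[0]["pixels"]
o=bot.get_obs();p=np.array(o["eef_pos"]);z=p[2]+.0144
print(proj(S,[[p[0],p[1],z],[.5055,-.01,.098]]))
cv2.imwrite("pics/g3.png",cv2.resize(im[150:290,230:370,::-1],None,fx=4,fy=4,interpolation=cv2.INTER_CUBIC))
E
```

```text
t 6.15 pos [505.6 -11.8 157.2] toolx [ 0.166  0.986 -0.001] z [-0.003 -0.    -1.   ] yaw 80.5 grip 56.7 43.8 F [-0.5  0.2 -1.1] q [ 0.53  0.39 -0.76  1.99  0.34  0.9  -0.58]
[505.5,-10,118] tool shift mm [ 1.8 -0.3 39.2]
[[301.09888972 204.55557214]
 [300.14769596 227.58846624]]
```

View pics/g3.png

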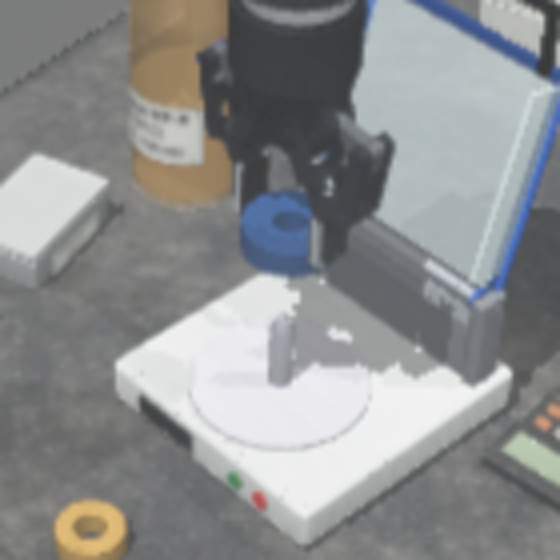

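The picture shows the ring level above the spindle, with the hole near (290,219) and the tip near (282,316). It needs a few mm toward the front, so I correct by that and then lower slowly, watching the force.

{"api": "jog_arm", "payload": {
  "rows": [
    {"fingers":50,"x":2,"y":0,"z":10,"ax":0,"ay":0,"az":0},
    {"fingers":50,"x":2,"y":0,"z":15,"ax":0,"ay":0,"az":0},
    {"fingers":50,"x":0,"y":0,"z":15,"ax":0,"ay":0,"az":0},
    {"fingers":50,"x":0,"y":0,"z":8,"ax":0,"ay":0,"az":0},
    {"fingers":50,"x":0,"y":0,"z":4,"ax":0,"ay":0,"az":0},
    {"fingers":50,"x":0,"y":0,"z":4,"ax":0,"ay":0,"az":0},
    {"fingers":50,"x":0,"y":0,"z":4,"ax":0,"ay":0,"az":0},
    {"fingers":50,"x":0,"y":0,"z":0,"ax":0,"ay":0,"az":0}
  ]
}}

```text
t: 7.0
eef_pos: [0.5068, -0.005, 0.0988]
tool_rot: [-0.0, 0.762, 0.648, -0.0]
contact_force: [-0.1, -0.1, -0.9]
gripper_width: 0.662
grasp_force: 43.8
```

```bash
python3 d.py [505.5,-8,48]
```

```text
t 7.0 pos [506.8  -5.   98.8] toolx [ 0.161  0.987 -0.   ] z [-0. -0. -1.] yaw 80.7 grip 56.5 43.8 F [-0.1 -0.1 -0.9] q [ 0.46  0.48 -0.71  2.03  0.44  0.79 -0.67]
[505.5,-8,48] tool shift mm [-3.2 -0.8 50.8]
```

{"api": "jog_arm", "payload": {
  "rows": [
    {"fingers":50,"x":-2,"y":-1,"z":0,"ax":0,"ay":0,"az":0},
    {"fingers":50,"x":0,"y":0,"z":3,"ax":0,"ay":0,"az":0},
    {"fingers":50,"x":0,"y":0,"z":3,"ax":0,"ay":0,"az":0},
    {"fingers":50,"x":0,"y":0,"z":3,"ax":0,"ay":0,"az":0},
    {"fingers":50,"x":0,"y":0,"z":3,"ax":0,"ay":0,"az":0},
    {"fingers":50,"x":0,"y":0,"z":3,"ax":0,"ay":0,"az":0},
    {"fingers":50,"x":0,"y":0,"z":0,"ax":0,"ay":0,"az":0},
    {"fingers":50,"x":0,"y":0,"z":0,"ax":0,"ay":0,"az":0}
  ]
}}

```text
t: 7.8
eef_pos: [0.5055, -0.0066, 0.0839]
tool_rot: [-0.0, 0.762, 0.648, -0.0]
contact_force: [-0.0, 0.5, -0.2]
gripper_width: 0.668
grasp_force: 43.8
```

```bash
python3 d.py [505.5,-8,48]
```

```text
t 7.8 pos [505.5  -6.6  83.9] toolx [0.161 0.987 0.   ] z [-0.  0. -1.] yaw 80.7 grip 57.0 43.8 F [-0.   0.5 -0.2] q [ 0.45  0.5  -0.7   2.04  0.46  0.76 -0.69]
[505.5,-8,48] tool shift mm [-1.4  0.2 35.9]
```

{"api": "jog_arm", "payload": {
  "rows": [
    {"fingers":50,"x":0,"y":0,"z":5,"ax":0,"ay":0,"az":0},
    {"fingers":50,"x":0,"y":0,"z":6,"ax":0,"ay":0,"az":0},
    {"fingers":50,"x":0,"y":0,"z":6,"ax":0,"ay":0,"az":0},
    {"fingers":50,"x":0,"y":0,"z":6,"ax":0,"ay":0,"az":0},
    {"fingers":50,"x":0,"y":0,"z":5,"ax":0,"ay":0,"az":0},
    {"fingers":50,"x":0,"y":0,"z":3,"ax":0,"ay":0,"az":0},
    {"fingers":50,"x":0,"y":0,"z":3,"ax":0,"ay":0,"az":0},
    {"fingers":50,"x":0,"y":0,"z":0,"ax":0,"ay":0,"az":0}
  ]
}}

```text
t: 8.6
eef_pos: [0.5054, -0.0067, 0.0497]
tool_rot: [-0.0, 0.762, 0.648, -0.0]
contact_force: [-0.3, -0.5, -1.9]
gripper_width: 0.668
grasp_force: 43.8
```

```bash
python3 d.py [505.5,-8,48]
```

```text
t 8.6 pos [505.4  -6.7  49.7] toolx [ 0.161  0.987 -0.   ] z [-0.  0. -1.] yaw 80.7 grip 57.0 43.8 F [-0.3 -0.5 -1.9] q [ 0.42  0.55 -0.65  2.06  0.52  0.7  -0.74]
[505.5,-8,48] tool shift mm [-1.3  0.3  1.7]
```

{"api": "jog_arm", "payload": {
  "rows": [
    {"fingers":50,"x":0,"y":0,"z":1,"ax":0,"ay":0,"az":0},
    {"fingers":50,"x":0,"y":0,"z":1,"ax":0,"ay":0,"az":0},
    {"fingers":85,"x":0,"y":0,"z":0,"ax":0,"ay":0,"az":0},
    {"fingers":85,"x":0,"y":0,"z":0,"ax":0,"ay":0,"az":0},
    {"fingers":85,"x":0,"y":0,"z":0,"ax":0,"ay":0,"az":0},
    {"fingers":85,"x":0,"y":0,"z":0,"ax":0,"ay":0,"az":0},
    {"fingers":85,"x":0,"y":0,"z":-10,"ax":0,"ay":0,"az":0},
    {"fingers":85,"x":0,"y":0,"z":-20,"ax":0,"ay":0,"az":0}
  ]
}}

```text
t: 9.4
eef_pos: [0.5045, -0.0067, 0.0778]
tool_rot: [-0.001, 0.762, 0.648, -0.001]
contact_force: [1.0, -0.9, 0.7]
gripper_width: 0.991
grasp_force: 0.0
```

```bash
python3 d.py [505.5,-8,150] [595,234,150] [595,234,50]
```

```text
t 9.4 pos [504.5  -6.7  77.8] toolx [ 0.161  0.987 -0.   ] z [-0.003  0.    -1.   ] yaw 80.7 grip 84.6 0.0 F [ 1.  -0.9  0.7] q [ 0.45  0.51 -0.69  2.05  0.47  0.75 -0.7 ]
[505.5,-8,150] tool shift mm [ -1.1   1.  -72.2]
[595,234,150] tool shift mm [ 2.532e+02  4.940e+01 -2.000e-01]
[595,234,50] tool shift mm [  0.    0.3 100. ]
```

{"api": "jog_arm", "payload": {
  "rows": [
    {"fingers":85,"x":0,"y":0,"z":-30,"ax":0,"ay":0,"az":0},
    {"fingers":85,"x":0,"y":0,"z":-40,"ax":0,"ay":0,"az":0},
    {"fingers":85,"x":36,"y":7,"z":-10,"ax":0,"ay":0,"az":0},
    {"fingers":85,"x":46,"y":9,"z":0,"ax":0,"ay":0,"az":0},
    {"fingers":85,"x":46,"y":9,"z":0,"ax":0,"ay":0,"az":0},
    {"fingers":85,"x":46,"y":9,"z":0,"ax":0,"ay":0,"az":0},
    {"fingers":85,"x":46,"y":9,"z":0,"ax":0,"ay":0,"az":0},
    {"fingers":85,"x":32,"y":7,"z":0,"ax":0,"ay":0,"az":0}
  ]
}}

```text
t: 10.2
eef_pos: [0.5957, 0.2379, 0.159]
tool_rot: [-0.001, 0.761, 0.649, 0.001]
contact_force: [0.7, -0.9, 1.3]
gripper_width: 0.994
grasp_force: 0.0
```

```bash
python3 d.py [595,234,4]; python3 - <<'E'
from m import *
for n,roi in(("top",(262,190,325,255)),("scene",(262,190,350,285))):
    C=cam(n)
    for mc,e in blobs(C,(100,130,30),(125,255,255),roi,100): print(n,np.round(e[0],1),np.round(e[1],1),onz(C,[e[0]],.055).round(4), "expect",proj(C,[[.5055,-.01,.055]]))
E
```

```text
t 10.2 pos [595.7 237.9 159. ] toolx [0.159 0.987 0.002] z [ 0.001  0.002 -1.   ] yaw 80.9 grip 84.9 0.0 F [ 0.7 -0.9  1.3] q [ 0.04  0.6  -0.73  1.67  0.45  1.05 -1.  ]
[595,234,4] tool shift mm [-4.30e+00 -1.00e-01  1.55e+02]
top [289.7 222.3] [15.2 15.8] [[ 0.5057 -0.0096  0.055 ]] expect [[289.78489185 222.36230128]]
```

The top view puts the blue ring at (289.7,222.3), which is (0.506, -0.010), centred on the spindle. Next is the brass ring.

{"api": "jog_arm", "payload": {
  "rows": [
    {"fingers":85,"x":-2,"y":0,"z":25,"ax":0,"ay":0,"az":0},
    {"fingers":85,"x":-2,"y":0,"z":40,"ax":0,"ay":0,"az":0},
    {"fingers":85,"x":0,"y":0,"z":40,"ax":0,"ay":0,"az":0},
    {"fingers":85,"x":0,"y":0,"z":25,"ax":0,"ay":0,"az":0},
    {"fingers":85,"x":0,"y":0,"z":15,"ax":0,"ay":0,"az":0},
    {"fingers":85,"x":0,"y":0,"z":5,"ax":0,"ay":0,"az":0},
    {"fingers":85,"x":0,"y":0,"z":0,"ax":0,"ay":0,"az":0},
    {"fingers":85,"x":0,"y":0,"z":0,"ax":0,"ay":0,"az":0}
  ]
}}

```text
t: 11.1
eef_pos: [0.5959, 0.2305, 0.0096]
tool_rot: [0.0, 0.762, 0.648, 0.001]
contact_force: [1.0, -0.3, 0.8]
gripper_width: 0.994
grasp_force: 0.0
```

```bash
python3 d.py [595,234,5]
```

```text
t 11.1 pos [595.9 230.5   9.6] toolx [0.161 0.987 0.001] z [ 0.002  0.001 -1.   ] yaw 80.7 grip 84.9 0.0 F [ 1.  -0.3  0.8] q [-0.02  0.77 -0.63  1.76  0.6   0.81 -1.1 ]
[595,234,5] tool shift mm [ 3.3 -1.4  4.6]
```

{"api": "jog_arm", "payload": {
  "rows": [
    {"fingers":85,"x":3,"y":-1,"z":2,"ax":0,"ay":0,"az":0},
    {"fingers":35,"x":0,"y":0,"z":0,"ax":0,"ay":0,"az":0},
    {"fingers":35,"x":0,"y":0,"z":0,"ax":0,"ay":0,"az":0},
    {"fingers":35,"x":0,"y":0,"z":0,"ax":0,"ay":0,"az":0},
    {"fingers":35,"x":0,"y":0,"z":0,"ax":0,"ay":0,"az":0},
    {"fingers":35,"x":0,"y":0,"z":0,"ax":0,"ay":0,"az":0},
    {"fingers":35,"x":0,"y":0,"z":0,"ax":0,"ay":0,"az":0},
    {"fingers":35,"x":0,"y":0,"z":0,"ax":0,"ay":0,"az":0}
  ]
}}

```text
t: 11.9
eef_pos: [0.5947, 0.2332, 0.0067]
tool_rot: [0.0, 0.762, 0.648, 0.0]
contact_force: [-1.1, -1.4, 4.7]
gripper_width: 0.487
grasp_force: 40.3
```

```bash
python3 d.py [595,234,5]
```

```text
t 11.9 pos [594.7 233.2   6.7] toolx [0.161 0.987 0.   ] z [ 0.001  0.    -1.   ] yaw 80.7 grip 41.6 40.3 F [-1.1 -1.4  4.7] q [-0.03  0.78 -0.62  1.76  0.6   0.81 -1.11]
[595,234,5] tool shift mm [0.8 0.2 1.7]
```

{"api": "jog_arm", "payload": {
  "rows": [
    {"fingers":35,"x":0,"y":0,"z":-10,"ax":0,"ay":0,"az":0},
    {"fingers":35,"x":0,"y":0,"z":-25,"ax":0,"ay":0,"az":0},
    {"fingers":35,"x":0,"y":0,"z":-35,"ax":0,"ay":0,"az":0},
    {"fingers":35,"x":0,"y":0,"z":-35,"ax":0,"ay":0,"az":0},
    {"fingers":35,"x":0,"y":0,"z":-35,"ax":0,"ay":0,"az":0},
    {"fingers":35,"x":0,"y":0,"z":-20,"ax":0,"ay":0,"az":0},
    {"fingers":35,"x":-10,"y":-2,"z":0,"ax":0,"ay":0,"az":0},
    {"fingers":35,"x":-25,"y":-5,"z":0,"ax":0,"ay":0,"az":0}
  ]
}}

```text
t: 12.7
eef_pos: [0.5814, 0.2012, 0.1664]
tool_rot: [-0.0, 0.761, 0.649, 0.001]
contact_force: [0.8, -0.4, -1.5]
gripper_width: 0.49
grasp_force: 40.8
```

```bash
python3 d.py [505.5,-8.5,155]
```

```text
t 12.7 pos [581.4 201.2 166.4] toolx [0.158 0.987 0.002] z [ 0.001  0.002 -1.   ] yaw 80.9 grip 41.9 40.8 F [ 0.8 -0.4 -1.5] q [ 0.11  0.55 -0.75  1.73  0.43  1.03 -0.95]
[505.5,-8.5,155] tool shift mm [-219.1  -41.8   11. ]
```

{"api": "jog_arm", "payload": {
  "rows": [
    {"fingers":35,"x":-40,"y":-8,"z":0,"ax":0,"ay":0,"az":0},
    {"fingers":35,"x":-44,"y":-8,"z":0,"ax":0,"ay":0,"az":0},
    {"fingers":35,"x":-44,"y":-8,"z":0,"ax":0,"ay":0,"az":0},
    {"fingers":35,"x":-40,"y":-8,"z":0,"ax":0,"ay":0,"az":0},
    {"fingers":35,"x":-28,"y":-6,"z":0,"ax":0,"ay":0,"az":0},
    {"fingers":35,"x":-16,"y":-3,"z":3,"ax":0,"ay":0,"az":0},
    {"fingers":35,"x":-2,"y":0,"z":0,"ax":0,"ay":0,"az":0},
    {"fingers":35,"x":0,"y":0,"z":0,"ax":0,"ay":0,"az":0}
  ]
}}

```text
t: 13.5
eef_pos: [0.5063, -0.0052, 0.1625]
tool_rot: [-0.0, 0.762, 0.647, -0.0]
contact_force: [0.7, 0.6, -0.9]
gripper_width: 0.489
grasp_force: 40.8
```

```bash
python3 d.py [505.5,-8.5,155]; python3 - <<'E'
from m import *
T=cam("top");S=cam("scene")
for n,C,roi in(("t",T,(262,190,325,255)),("s",S,(262,180,350,285))):
  for l,h in(((100,100,30),(125,255,255)),((12,110,90),(28,255,255))):
    for mc,e in blobs(C,l,h,roi,60): print(n,l[0],np.round(e[0],1),np.round(e[1],1))
print(proj(S,[[.5055,-.009,.053],[.5055,-.009,.098],[.5055,-.009,.16]]))
cv2.imwrite("pics/g4.png",cv2.resize(S[0]["pixels"][150:290,230:370,::-1],None,fx=4,fy=4,interpolation=cv2.INTER_CUBIC))
E
```

```text
t 13.5 pos [506.3  -5.2 162.5] toolx [ 0.162  0.987 -0.   ] z [-0.001  0.    -1.   ] yaw 80.7 grip 41.8 40.8 F [ 0.7  0.6 -0.9] q [ 0.53  0.39 -0.78  1.98  0.34  0.91 -0.59]
[505.5,-8.5,155] tool shift mm [-3.4 -0.3  7.5]
s 100 [298.9 240.5] [15.6 22.3]
s 12 [297.4 206.3] [11.5 13.4]
[[299.32781204 240.97796211]
 [299.90195633 227.80158746]
 [300.74292864 208.54283016]]
```

View pics/g4.png

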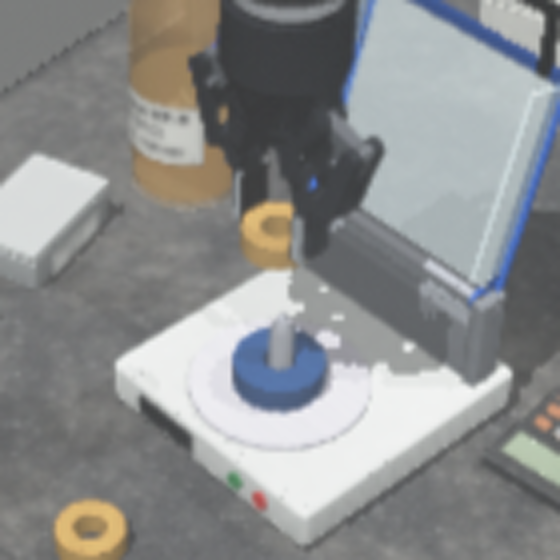

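The picture shows the blue ring flat and home at (280,365), and the brass ring held level above it at (272,232). I lower onto the spindle.

{"api": "jog_arm", "payload": {
  "rows": [
    {"fingers":35,"x":-3,"y":0,"z":10,"ax":0,"ay":0,"az":0},
    {"fingers":35,"x":0,"y":0,"z":15,"ax":0,"ay":0,"az":0},
    {"fingers":35,"x":0,"y":0,"z":15,"ax":0,"ay":0,"az":0},
    {"fingers":35,"x":0,"y":0,"z":8,"ax":0,"ay":0,"az":0},
    {"fingers":35,"x":0,"y":0,"z":6,"ax":0,"ay":0,"az":0},
    {"fingers":35,"x":0,"y":0,"z":5,"ax":0,"ay":0,"az":0},
    {"fingers":35,"x":0,"y":0,"z":3,"ax":0,"ay":0,"az":0},
    {"fingers":35,"x":0,"y":0,"z":0,"ax":0,"ay":0,"az":0}
  ]
}}

```text
t: 14.4
eef_pos: [0.5064, -0.0078, 0.1008]
tool_rot: [-0.0, 0.762, 0.648, -0.0]
contact_force: [-1.2, 0.6, -0.8]
gripper_width: 0.488
grasp_force: 40.8
```

```bash
python3 d.py [505.5,-8,70]
```

```text
t 14.4 pos [506.4  -7.8 100.8] toolx [ 0.161  0.987 -0.   ] z [-0.  0. -1.] yaw 80.7 grip 41.7 40.8 F [-1.2  0.6 -0.8] q [ 0.48  0.48 -0.72  2.03  0.44  0.79 -0.67]
[505.5,-8,70] tool shift mm [-0.3 -0.8 30.8]
```

{"api": "jog_arm", "payload": {
  "rows": [
    {"fingers":35,"x":0,"y":-1,"z":3,"ax":0,"ay":0,"az":0},
    {"fingers":35,"x":0,"y":0,"z":4,"ax":0,"ay":0,"az":0},
    {"fingers":35,"x":0,"y":0,"z":5,"ax":0,"ay":0,"az":0},
    {"fingers":35,"x":0,"y":0,"z":5,"ax":0,"ay":0,"az":0},
    {"fingers":35,"x":0,"y":0,"z":5,"ax":0,"ay":0,"az":0},
    {"fingers":35,"x":0,"y":0,"z":4,"ax":0,"ay":0,"az":0},
    {"fingers":35,"x":0,"y":0,"z":3,"ax":0,"ay":0,"az":0},
    {"fingers":35,"x":0,"y":0,"z":0,"ax":0,"ay":0,"az":0}
  ]
}}

```text
t: 15.2
eef_pos: [0.5052, -0.0085, 0.0714]
tool_rot: [0.0, 0.762, 0.647, -0.001]
contact_force: [1.5, -5.1, -3.3]
gripper_width: 0.487
grasp_force: 40.8
```

```bash
python3 d.py [505.5,-8,70]
```

```text
t 15.2 pos [505.2  -8.5  71.4] toolx [ 0.162  0.987 -0.001] z [-0.001 -0.001 -1.   ] yaw 80.7 grip 41.6 40.8 F [ 1.5 -5.1 -3.3] q [ 0.45  0.52 -0.69  2.05  0.49  0.74 -0.71]
[505.5,-8,70] tool shift mm [0.5 0.2 1.4]
```

{"api": "jog_arm", "payload": {
  "rows": [
    {"fingers":35,"x":-1.5,"y":0,"z":1,"ax":0,"ay":0,"az":0},
    {"fingers":35,"x":0,"y":0,"z":1,"ax":0,"ay":0,"az":0},
    {"fingers":85,"x":0,"y":0,"z":0,"ax":0,"ay":0,"az":0},
    {"fingers":85,"x":0,"y":0,"z":0,"ax":0,"ay":0,"az":0},
    {"fingers":85,"x":0,"y":0,"z":0,"ax":0,"ay":0,"az":0},
    {"fingers":85,"x":0,"y":0,"z":0,"ax":0,"ay":0,"az":0},
    {"fingers":85,"x":0,"y":0,"z":0,"ax":0,"ay":0,"az":0},
    {"fingers":85,"x":0,"y":0,"z":-10,"ax":0,"ay":0,"az":0}
  ]
}}

```text
t: 16.0
eef_pos: [0.5042, -0.0092, 0.0794]
tool_rot: [-0.001, 0.762, 0.648, -0.001]
contact_force: [-0.9, -0.3, 0.2]
gripper_width: 0.995
grasp_force: 0.0
```

{"api": "jog_arm", "payload": {
  "rows": [
    {"fingers":85,"x":0,"y":0,"z":-20,"ax":0,"ay":0,"az":0},
    {"fingers":85,"x":0,"y":0,"z":-40,"ax":0,"ay":0,"az":0},
    {"fingers":85,"x":0,"y":0,"z":-45,"ax":0,"ay":0,"az":0},
    {"fingers":85,"x":20,"y":0,"z":-45,"ax":0,"ay":0,"az":0},
    {"fingers":85,"x":40,"y":0,"z":-45,"ax":0,"ay":0,"az":0},
    {"fingers":85,"x":40,"y":0,"z":-45,"ax":0,"ay":0,"az":0},
    {"fingers":85,"x":20,"y":0,"z":-30,"ax":0,"ay":0,"az":0},
    {"fingers":85,"x":0,"y":0,"z":0,"ax":0,"ay":0,"az":0}
  ]
}}

```text
t: 16.8
eef_pos: [0.5238, 0.1011, 0.3403]
tool_rot: [0.002, 0.76, 0.65, 0.004]
contact_force: [0.1, -0.4, 0.3]
gripper_width: 0.992
grasp_force: 0.0
```

```bash
python3 d.py; python3 - <<'E'
from m import *
T=cam("top");S=cam("scene")
for n,C,roi in(("t",T,(262,190,325,255)),("s",S,(262,180,350,285))):
  for l,h in(((100,100,30),(125,255,255)),((12,110,90),(28,255,255))):
    for mc,e in blobs(C,l,h,roi,60): print(n,l[0],np.round(e[0],1),np.round(e[1],1))
print("scene expect brass top centre, if home",proj(S,[[.5055,-.0085,.072],[.5055,-.0085,.081],[.5055,-.0085,.053]]))
cv2.imwrite("pics/g5.png",cv2.resize(S[0]["pixels"][100:300,210:410,::-1],None,fx=3,fy=3,interpolation=cv2.INTER_CUBIC))
E
```

```text
t 16.8 pos [523.8 101.1 340.3] toolx [0.155 0.988 0.004] z [ 0.009  0.003 -1.   ] yaw 81.1 grip 84.7 0.0 F [ 0.1 -0.4  0.3] q [ 0.44  0.25 -0.89  1.71  0.21  1.26 -0.65]
t 12 [289.7 222. ] [12.3 12.9]
s 100 [299.3 240.4] [15.8 21.8]
s 12 [299.4 235.2] [10.  15.3]
scene expect brass top centre, if home [[299.44539637 235.5997699 ]
 [299.55976827 232.96191236]
 [299.20768727 241.08519343]]
```

View pics/g5.png

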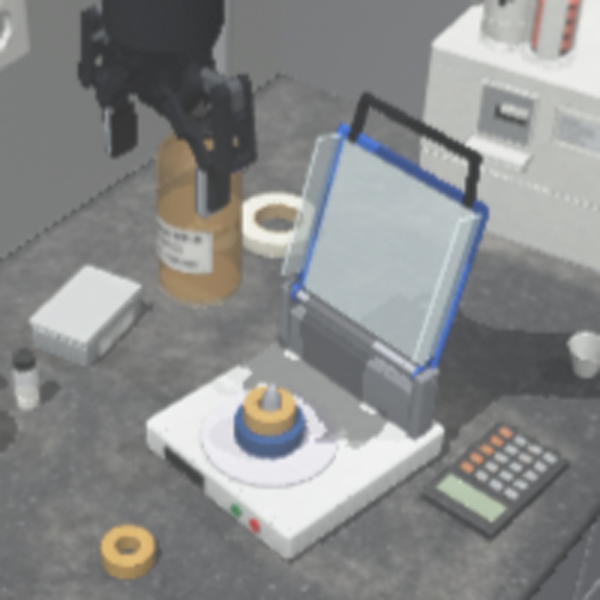

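Both rings are home: brass at (269,410) sits flat on blue at (269,432), matching the projected height to within 0.5 px, and the guard is still back. Now the bar: I turn the tool a quarter turn so it closes across the bar.

{"api": "jog_arm", "payload": {
  "rows": [
    {"fingers":60,"x":0,"y":0,"z":-6,"ax":0,"ay":0,"az":-8.5},
    {"fingers":60,"x":0,"y":0,"z":-6,"ax":0,"ay":0,"az":-8.5},
    {"fingers":60,"x":0,"y":0,"z":-6,"ax":0,"ay":0,"az":-8.5},
    {"fingers":60,"x":0,"y":0,"z":-6,"ax":0,"ay":0,"az":-8.5},
    {"fingers":60,"x":0,"y":0,"z":-6,"ax":0,"ay":0,"az":-8.5},
    {"fingers":60,"x":0,"y":0,"z":0,"ax":0,"ay":0,"az":-8.5},
    {"fingers":60,"x":0,"y":0,"z":0,"ax":0,"ay":0,"az":-8.5},
    {"fingers":60,"x":0,"y":0,"z":0,"ax":0,"ay":0,"az":-8.5}
  ]
}}

```text
t: 17.7
eef_pos: [0.5216, 0.0941, 0.3633]
tool_rot: [-0.001, 0.267, 0.964, -0.001]
contact_force: [0.2, -0.2, 0.9]
gripper_width: 0.698
grasp_force: 0.0
```

{"api": "jog_arm", "payload": {
  "rows": [
    {"fingers":60,"x":0,"y":0,"z":0,"ax":0,"ay":0,"az":-8.5},
    {"fingers":60,"x":0,"y":0,"z":0,"ax":0,"ay":0,"az":-8.5},
    {"fingers":60,"x":0,"y":0,"z":0,"ax":0,"ay":0,"az":-4.5},
    {"fingers":60,"x":0,"y":-25,"z":0,"ax":0,"ay":0,"az":0},
    {"fingers":60,"x":0,"y":-40,"z":0,"ax":0,"ay":0,"az":0},
    {"fingers":60,"x":0,"y":-40,"z":0,"ax":0,"ay":0,"az":0},
    {"fingers":60,"x":0,"y":-25,"z":0,"ax":0,"ay":0,"az":0},
    {"fingers":60,"x":0,"y":0,"z":0,"ax":0,"ay":0,"az":0}
  ]
}}

```text
t: 18.5
eef_pos: [0.4988, -0.0383, 0.3629]
tool_rot: [-0.002, 0.09, 0.996, -0.001]
contact_force: [-0.3, 0.3, -0.6]
gripper_width: 0.703
grasp_force: 0.0
```

```bash
python3 d.py [481,-159,370] [481,-159,270]
```

```text
t 18.5 pos [498.8 -38.3 362.9] toolx [-0.984  0.179  0.003] z [-0.004 -0.002 -1.   ] yaw 169.7 grip 60.0 0.0 F [-0.3  0.3 -0.6] q [ 0.97  0.26 -1.2   1.73  0.25  1.33  1.12]
[481,-159,370] tool shift mm [  -4.  -121.9   -6.9]
[481,-159,270] tool shift mm [ -0.3   0.2 100. ]
```

{"api": "jog_arm", "payload": {
  "rows": [
    {"fingers":60,"x":0,"y":-20,"z":-2,"ax":0,"ay":0,"az":-1},
    {"fingers":60,"x":0,"y":-30,"z":-2,"ax":0,"ay":0,"az":0},
    {"fingers":60,"x":0,"y":-30,"z":-2,"ax":0,"ay":0,"az":0},
    {"fingers":60,"x":-4,"y":-25,"z":0,"ax":0,"ay":0,"az":0},
    {"fingers":60,"x":0,"y":-16,"z":0,"ax":0,"ay":0,"az":0},
    {"fingers":60,"x":0,"y":0,"z":15,"ax":0,"ay":0,"az":0},
    {"fingers":60,"x":0,"y":0,"z":20,"ax":0,"ay":0,"az":0},
    {"fingers":60,"x":0,"y":0,"z":10,"ax":0,"ay":0,"az":0}
  ]
}}

```text
t: 19.3
eef_pos: [0.4843, -0.1506, 0.3232]
tool_rot: [-0.001, 0.075, 0.997, 0.001]
contact_force: [1.3, 0.2, -0.4]
gripper_width: 0.702
grasp_force: 0.0
```

```bash
python3 d.py [481,-159,270]; python3 - <<'E'
from m import *
S=cam("scene")
p=np.array(bot.get_obs()["eef_pos"])
fr=np.array([.162,.987]); hi=np.array([.5055,-.009])-.1*fr; ax=np.array([fr[1],-fr[0]])
b=[[*(hi+fr*.19*np.cos(1.85)+ax*s),.2826] for s in(-.05,0,.05)]; print(proj(S,b))
cv2.imwrite("pics/g6.png",cv2.resize(S[0]["pixels"][50:230,270:450,::-1],None,fx=3.3,fy=3.3,interpolation=cv2.INTER_CUBIC))
E
```

```text
t 19.3 pos [ 484.3 -150.6  323.2] toolx [-0.989  0.15   0.003] z [-0.003  0.001 -1.   ] yaw 171.4 grip 60.0 0.0 F [ 1.3  0.2 -0.4] q [ 1.15  0.3  -1.15  1.77  0.28  1.26  1.34]
[481,-159,270] tool shift mm [ 1.8 -8.9 53.2]
[[365.42775188 150.15500418]
 [349.24393348 141.3040842 ]
 [333.83191437 132.86448372]]
```

{"api": "jog_arm", "payload": {
  "rows": [
    {"fingers":60,"x":0,"y":-5,"z":5,"ax":0,"ay":0,"az":0},
    {"fingers":60,"x":1,"y":-4,"z":8,"ax":0,"ay":0,"az":0},
    {"fingers":60,"x":0,"y":0,"z":12,"ax":0,"ay":0,"az":0},
    {"fingers":60,"x":0,"y":0,"z":12,"ax":0,"ay":0,"az":0},
    {"fingers":60,"x":0,"y":0,"z":10,"ax":0,"ay":0,"az":0},
    {"fingers":60,"x":0,"y":0,"z":6,"ax":0,"ay":0,"az":0},
    {"fingers":60,"x":0,"y":0,"z":0,"ax":0,"ay":0,"az":0},
    {"fingers":60,"x":0,"y":0,"z":0,"ax":0,"ay":0,"az":0}
  ]
}}

```text
t: 20.15
eef_pos: [0.4833, -0.1609, 0.2729]
tool_rot: [0.0, 0.076, 0.997, 0.0]
contact_force: [-0.1, -0.5, 0.7]
gripper_width: 0.706
grasp_force: 0.0
```

```bash
python3 d.py [481,-159,270]
```

```text
t 20.15 pos [ 483.3 -160.9  272.9] toolx [-0.988  0.152 -0.   ] z [ 0.  0. -1.] yaw 171.2 grip 60.3 0.0 F [-0.1 -0.5  0.7] q [ 1.12  0.35 -1.12  1.84  0.34  1.16  1.3 ]
[481,-159,270] tool shift mm [2.5 1.6 2.9]
```

{"api": "jog_arm", "payload": {
  "rows": [
    {"fingers":60,"x":0,"y":2,"z":3,"ax":0,"ay":0,"az":0},
    {"fingers":5,"x":0,"y":0,"z":0,"ax":0,"ay":0,"az":0},
    {"fingers":5,"x":0,"y":0,"z":0,"ax":0,"ay":0,"az":0},
    {"fingers":5,"x":0,"y":0,"z":0,"ax":0,"ay":0,"az":0},
    {"fingers":5,"x":0,"y":0,"z":0,"ax":0,"ay":0,"az":0},
    {"fingers":5,"x":0,"y":0,"z":0,"ax":0,"ay":0,"az":0},
    {"fingers":5,"x":0,"y":0,"z":0,"ax":0,"ay":0,"az":0},
    {"fingers":5,"x":0,"y":0,"z":0,"ax":0,"ay":0,"az":0}
  ],
  "force": 40
}}

```text
t: 20.95
eef_pos: [0.4834, -0.1594, 0.27]
tool_rot: [0.0, 0.077, 0.997, -0.0]
contact_force: [-1.2, -2.1, 4.1]
gripper_width: 0.098
grasp_force: 39.1
```

```bash
python3 d.py; python3 - <<'E'
import numpy as np
fr=np.array([.162,.987]); hi=np.array([.5055,-.009])-.1*fr
for d in(106,100,95,90,85,80,75,70,65,60,55,50,47,45):
    a=np.radians(d); print(d,190*np.cos(a).round(4),(190*np.sin(a)).round(1))
E
```

```text
t 20.95 pos [ 483.4 -159.4  270. ] toolx [-0.988  0.153 -0.   ] z [ 0. -0. -1.] yaw 171.2 grip 8.4 39.1 F [-1.2 -2.1  4.1] q [ 1.12  0.35 -1.12  1.85  0.35  1.16  1.3 ]
106 -52.364000000000004 182.6
100 -32.984 187.1
95 -16.568 189.3
90 0.0 190.0
85 16.568 189.3
80 32.984 187.1
75 49.172 183.5
70 64.98 178.5
65 80.294 172.2
60 95.0 164.5
55 108.984 155.6
50 122.132 145.5
47 129.58 139.0
45 134.349 134.4
```

The bar is gripped. I now follow the arc in small steps, first to about 90°.

{"api": "jog_arm", "payload": {
  "rows": [
    {"fingers":5,"x":0,"y":4,"z":-1,"ax":0,"ay":0,"az":0},
    {"fingers":5,"x":0,"y":7,"z":-1.8,"ax":0,"ay":0,"az":0},
    {"fingers":5,"x":0,"y":8.4,"z":-1.7,"ax":0,"ay":0,"az":0},
    {"fingers":5,"x":0,"y":8.2,"z":-1.2,"ax":0,"ay":0,"az":0},
    {"fingers":5,"x":0,"y":8.2,"z":-1,"ax":0,"ay":0,"az":0},
    {"fingers":5,"x":0,"y":8.3,"z":-0.5,"ax":0,"ay":0,"az":0},
    {"fingers":5,"x":0,"y":8.3,"z":-0.2,"ax":0,"ay":0,"az":0},
    {"fingers":5,"x":0,"y":0,"z":0,"ax":0,"ay":0,"az":0}
  ]
}}

```text
t: 21.75
eef_pos: [0.4921, -0.1054, 0.2776]
tool_rot: [0.001, 0.075, 0.997, 0.0]
contact_force: [1.8, -1.1, 3.6]
gripper_width: 0.097
grasp_force: 39.9
```

```bash
python3 d.py
```

```text
t 21.75 pos [ 492.1 -105.4  277.6] toolx [-0.989  0.15  -0.002] z [ 0.002  0.001 -1.   ] yaw 171.4 grip 8.3 39.9 F [ 1.8 -1.1  3.6] q [ 1.04  0.33 -1.14  1.85  0.33  1.17  1.2 ]
```

Now at about 89.5°. Next to about 70°.

{"api": "jog_arm", "payload": {
  "rows": [
    {"fingers":5,"x":0,"y":6,"z":0.2,"ax":0,"ay":0,"az":0},
    {"fingers":5,"x":0,"y":8.5,"z":0.4,"ax":0,"ay":0,"az":0},
    {"fingers":5,"x":0,"y":8.5,"z":0.9,"ax":0,"ay":0,"az":0},
    {"fingers":5,"x":0,"y":8.5,"z":1.2,"ax":0,"ay":0,"az":0},
    {"fingers":5,"x":0,"y":8.5,"z":1.6,"ax":0,"ay":0,"az":0},
    {"fingers":5,"x":0,"y":8.5,"z":2,"ax":0,"ay":0,"az":0},
    {"fingers":5,"x":0,"y":8,"z":2.2,"ax":0,"ay":0,"az":0},
    {"fingers":5,"x":0,"y":8,"z":2.5,"ax":0,"ay":0,"az":0}
  ]
}}

```text
t: 22.55
eef_pos: [0.5018, -0.0431, 0.266]
tool_rot: [0.001, 0.076, 0.997, 0.0]
contact_force: [7.3, -2.8, -0.8]
gripper_width: 0.1
grasp_force: 39.4
```

```bash
python3 d.py
```

```text
t 22.55 pos [501.8 -43.1 266. ] toolx [-0.988  0.152 -0.001] z [ 0.001 -0.    -1.   ] yaw 171.2 grip 8.6 39.4 F [ 7.3 -2.8 -0.8] q [ 0.9   0.35 -1.14  1.86  0.35  1.15  1.06]
```

{"api": "jog_arm", "payload": {
  "rows": [
    {"fingers":5,"x":-0.5,"y":7.8,"z":2.9,"ax":0,"ay":0,"az":0},
    {"fingers":5,"x":-0.5,"y":7.7,"z":3.2,"ax":0,"ay":0,"az":0},
    {"fingers":5,"x":0,"y":7.4,"z":3.6,"ax":0,"ay":0,"az":0},
    {"fingers":5,"x":0,"y":7.3,"z":4.1,"ax":0,"ay":0,"az":0},
    {"fingers":5,"x":0,"y":7.1,"z":4.4,"ax":0,"ay":0,"az":0},
    {"fingers":5,"x":0,"y":6.9,"z":4.5,"ax":0,"ay":0,"az":0},
    {"fingers":5,"x":0,"y":6.7,"z":4.9,"ax":0,"ay":0,"az":0},
    {"fingers":5,"x":0,"y":6.4,"z":5.2,"ax":0,"ay":0,"az":0}
  ]
}}

```text
t: 23.35
eef_pos: [0.5108, 0.0134, 0.2329]
tool_rot: [-0.0, 0.076, 0.997, -0.0]
contact_force: [2.8, -0.8, -0.3]
gripper_width: 0.1
grasp_force: 39.3
```

```bash
python3 d.py; python3 - <<'E'
from h import *
p=np.array(bot.get_obs()["eef_pos"]); fr=np.array([.154,.988])
h=-52.4+((p[:2]-[.4834,-.1594])@fr)*1000; z=182.6+(p[2]-.27)*1000
print(h,z,np.degrees(np.arctan2(z,h)),np.hypot(h,z))
E
```

```text
t 23.35 pos [510.8  13.4 232.9] toolx [-0.988  0.152  0.   ] z [-0. -0. -1.] yaw 171.2 grip 8.5 39.3 F [ 2.8 -0.8 -0.3] q [ 0.75  0.41 -1.11  1.89  0.41  1.1   0.9 ]
122.54113381808301 145.46471598161617 49.888831615575505 190.20071785625203
```

Now at 49.9°, on radius 190 mm. Last bit to 45°, then settle.

{"api": "jog_arm", "payload": {
  "rows": [
    {"fingers":5,"x":0,"y":5,"z":4.4,"ax":0,"ay":0,"az":0},
    {"fingers":5,"x":0,"y":4,"z":3.7,"ax":0,"ay":0,"az":0},
    {"fingers":5,"x":0,"y":2.5,"z":2.5,"ax":0,"ay":0,"az":0},
    {"fingers":5,"x":0,"y":0.5,"z":0.5,"ax":0,"ay":0,"az":0},
    {"fingers":5,"x":0,"y":0,"z":0,"ax":0,"ay":0,"az":0},
    {"fingers":5,"x":0,"y":0,"z":0,"ax":0,"ay":0,"az":0},
    {"fingers":5,"x":0,"y":0,"z":0,"ax":0,"ay":0,"az":0},
    {"fingers":5,"x":0,"y":0,"z":0,"ax":0,"ay":0,"az":0}
  ]
}}

```text
t: 24.15
eef_pos: [0.5126, 0.0247, 0.2223]
tool_rot: [-0.0, 0.077, 0.997, -0.0]
contact_force: [1.3, 1.5, 0.9]
gripper_width: 0.094
grasp_force: 39.2
```

{"api": "jog_arm", "payload": {
  "rows": [
    {"fingers":5,"x":0,"y":0,"z":0,"ax":0,"ay":0,"az":0},
    {"fingers":5,"x":0,"y":0,"z":0,"ax":0,"ay":0,"az":0},
    {"fingers":5,"x":0,"y":0,"z":0,"ax":0,"ay":0,"az":0},
    {"fingers":5,"x":0,"y":0,"z":0,"ax":0,"ay":0,"az":0},
    {"fingers":5,"x":0,"y":0,"z":0,"ax":0,"ay":0,"az":0},
    {"fingers":5,"x":0,"y":0,"z":0,"ax":0,"ay":0,"az":0},
    {"fingers":5,"x":0,"y":0,"z":0,"ax":0,"ay":0,"az":0},
    {"fingers":5,"x":0,"y":0,"z":0,"ax":0,"ay":0,"az":0}
  ]
}}

```text
t: 24.95
eef_pos: [0.5126, 0.0248, 0.2222]
tool_rot: [-0.0, 0.076, 0.997, -0.0]
contact_force: [0.5, 1.0, 2.2]
gripper_width: 0.1
grasp_force: 39.2
```

```bash
python3 d.py; python3 - <<'E'
from m import *
p=np.array(bot.get_obs()["eef_pos"]); fr=np.array([.154,.988])
h=-52.4+((p[:2]-[.4834,-.1594])@fr)*1000; z=182.6+(p[2]-.27)*1000
print(h,z,np.degrees(np.arctan2(z,h)),np.hypot(h,z),np.abs(bot.get_obs()["joint_vel"]).max())
S=cam("scene")
# guard check: blue frame and rings; predicted blue front-edge corners at 45 deg
f=np.array([.162,.987]);H=np.array([.5055,-.009])-.1*f;ax=np.array([f[1],-f[0]])
print("edge corners expected",proj(S,[[*(H+f*.156*np.cos(.785)+ax*s),.1+.156*np.sin(.785)] for s in(-.075,.075)]).round(1).tolist())
m=cv2.inRange(cv2.cvtColor(S[0]["pixels"],cv2.COLOR_RGB2HSV),(108,160,110),(122,255,255)); k=np.zeros_like(m);k[130:290,230:400]=1;m*=k
c=max(cv2.findContours(m,cv2.RETR_EXTERNAL,cv2.CHAIN_APPROX_NONE)[0],key=len); print(cv2.approxPolyDP(cv2.convexHull(c),4,True).reshape(-1,2).tolist())
for mc,e in blobs(S,(12,110,90),(28,255,255),(262,180,350,285),20): print(np.round(e[0],1))
E
```

```text
t 24.95 pos [512.6  24.8 222.2] toolx [-0.988  0.152  0.   ] z [-0. -0. -1.] yaw 171.2 grip 8.5 39.2 F [0.5 1.  2.2] q [ 0.71  0.42 -1.1   1.9   0.42  1.08  0.86]
134.0695751980858 134.82241995118818 45.16041650569798 190.13609840135493 0.0024703930499388924
edge corners expected [[321.5, 209.6], [276.5, 179.0]]
[[307, 198]]
[299.2 235. ]
```

```bash
python3 -c "
from station import bot
print(bot.hand_in())"
```

```text
the job is handed in; nothing more can be done
None
```

Handed in at about 25 s of the 67 s allowed: both rings measured home on the spindle, blue below brass, with the bar gripped and steady at 45.2° by the tool position; the hand-in reported no verdict.

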